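# Size a coupling pin in a row of ring gauges

## Robot

A 6-joint arm with a two-finger parallel gripper is mounted at the origin on the work surface. World frame = base frame: x ahead of the robot, y to its left, z up, the work surface at z = 0. Lengths are in m, angles in rad, forces in N, time in s.
With the tool pointing down it reaches from about 0.375 to 0.9 m from the base axis. Payload 3.1 kg.
Tool frame: the origin (TCP) lies between the finger pads; the fingertips stand 22 mm ahead of it and the grasp point (between the pads) lies 3 mm ahead of it; z points along the fingers, y is the line along which they close (so a half turn about z gives the same grasp; the last joint's range is limited). The gripper opens to 87 mm and grips with 3 to 60 N. Pads are 19 mm wide; open, the fingers measure 117 mm over their backs; the gripper's body (75 mm by 190 mm) begins 51 mm behind the grasp point.
Start: joints at [-1.411, 0.527, 1.433, -0, 1.181, -0.178], TCP at [0.208, -0.589, 0.245] pointing down, gripper open.
Joint ranges: [-3.08, 3.08], [-0.75, 2.2], [0.22, 2.44], [-1.43, 4.57], [0, 2.65], [-2.85, 2.85]. Speed limits (rad/s): [2.79, 2.79, 3.14, 3.14, 3.14, 3.14].

## Interface

Orientations are given as a unit quaternion [x, y, z, w].
In Python, from rig import get_obs, camera, get_calibration, hand_in, cut_out gives the robot as it stands.
- The arm moves only by the shell command python3 -m inch 'ROWS' [OPENING] [FORCE]. ROWS is JSON, one flat list of numbers, 6 for each row, row after row: the shift along the tool's x, y, z scaled (see below), then the turn, a rotation vector about the tool's x, y, z scaled (see below). A call has 1 to 20 rows; each row is the pose to reach, as a shift and turn from the pose commanded when the call began, along the tool's axes at that moment; what a row does not reach only later rows make up. The controller multiplies each number of a shift by 0.08 m and each number of a turn by 90 degrees. A row lasts 1/12 s, in which the tool goes at most 41.7 mm and 7.16 degrees, less where a joint would pass 70% of its speed; a pose out of reach is approached as far as the arm can. A call with a number of a shift or a turn outside -1 to 1 is refused whole. A call with a gripper value outside its range is refused whole. OPENING is the finger opening in mm, from 0 to 87, set as the call begins (- or left out, the last holds). The fingers move at their own pace and stop on an object; FORCE is the grip in N (left out, the last holds). Time passes only in rows, so rows that repeat a pose let the fingers close. It gives the time, the measured TCP pose, the force, the opening and the grip force at its end, in the units of the state.
- get_obs(): the state, without advancing time (a new reading comes with each control period).
- camera(name): name is "side" or "top" or "wrist"; returns the picture (480x640x3 uint8, red, green, blue); there is no depth.
- get_calibration(name): a dict with "vertical_fov" (degrees; the focal length in pixels is half the picture's height over the tangent of half this angle, whatever the lens; pixels are square), "cx", "cy" (the principal point, pixels), "T" (4x4, takes a point from camera to world coordinates). Camera axes: x right, y down, z forward; pixel columns grow to the right and rows downward; lengths in m; the calibration is good to about 2 mm. A picture is of the moment at which its call begins: read the wrist's pose just before it. get_calibration takes no time and is no camera call; for the wrist camera it gives the pose at the moment of the call.
- hand_in(): hands the job in; it is judged then, once.
Trained networks look in the newest picture that a camera, given by its name, has taken for a name from the list of things; names that differ only in an ending like _2 or _b are one class to them, and where a whole thing is asked for, a point or a joint stands for the part that bears it (a point fixed in the world has none). Each returns a list of dicts, best first, with "conf" (0 to 1); they miss things now and then, are a little off and sometimes report something else, mostly with a low value. They report only what shows in the picture. A call takes as long as a camera call.
- cut_out(camera, thing): "region" (480x640 bool, what is visible of it) and "bbox" ([left, top, right, bottom] in pixels, round what is visible of it).
The state is a dict: "time": time; "q": joint angles; "joint_velocities": joint speeds; "joint_torque": joint torques, N m; "position": TCP position; "tool_rot": TCP orientation; "ft_force": force on the tool from outside, world axes, zero at the start; "moment": the same for the moment, N m; "grip_width": finger opening in m; "grip_force": force on a finger pad.
Only numpy, scipy, OpenCV 4.12 (cv2) and the standard library are available. Lean on these libraries where they do the work, as an engineer would, in place of code of your own. Each camera call takes 0.05 s, during which the arm holds its last target. There are 200 camera calls.

## Task

Take the steel pin that lies in the blue trough of the rack and pass it lengthwise through the row of upright rings on the gauge, largest ring first, until a ring is too small and stops it; let go and leave it lying in the rings with its end against that ring. Then slide the yellow pointer along its track until it is in line with the ring that stopped the pin. Leave the other pin in the red trough, and leave the spray can, wrench and tape roll where they are.

Things in the scene. Friction and masses are not known exactly. Their poses are not given: they have to be found in the camera images.
- gauge: Fixed ring gauge: grey base 12 mm thick with four upright steel rings in a row, bores 40, 33, 24, 15 mm, and a pointer track beside them. Origin at the underside below the row's middle; x along the row from largest to smallest ring (the way pins go in), y to the track, z up. Base x -90..100, y -45..135 mm. The bores' lowest points are level, 45 mm above the bench: pins slide and come to lie there.
- ring1 (a point): Ring 1 of the gauge (the largest, where pins enter; 65 mm above the bench, its top 93 mm), bore 40 mm, wall 6 mm, 12 mm thick, 2 mm chamfer at the entry. This point is the centre of its bore at its entry face, at x = -60 mm, y = 0 of the gauge; axes as gauge. A pin wider than the bore stops with its end 0 to 3 mm inside this face.
- ring2 (a point): Ring 2 of the gauge (second, 40 mm beyond ring 1; 61.5 mm above the bench), bore 33 mm, wall 6 mm, 12 mm thick, 2 mm chamfer at the entry. This point is the centre of its bore at its entry face, at x = -20 mm, y = 0 of the gauge; axes as gauge. A pin wider than the bore stops with its end 0 to 3 mm inside this face.
- ring3 (a point): Ring 3 of the gauge (third, 80 mm beyond ring 1; 57 mm above the bench), bore 24 mm, wall 6 mm, 12 mm thick, 2 mm chamfer at the entry. This point is the centre of its bore at its entry face, at x = 20 mm, y = 0 of the gauge; axes as gauge. A pin wider than the bore stops with its end 0 to 3 mm inside this face.
- ring4 (a point): Ring 4 of the gauge (the smallest, 120 mm beyond ring 1; 52.5 mm above the bench), bore 15 mm, wall 6 mm, 12 mm thick, 2 mm chamfer at the entry. This point is the centre of its bore at its entry face, at x = 60 mm, y = 0 of the gauge; axes as gauge. A pin wider than the bore stops with its end 0 to 3 mm inside this face.
- pointer (a joint): Position of the yellow pointer along its track in m, growing along the gauge's x from the large ring to the small one; range 0 to 0.155. In line with the middle of rings 1, 2, 3, 4 at 0.020, 0.060, 0.100, 0.140. It slides stiffly (about 1.5 N) and stays where it is left.
- pointer_grip (a point): Yellow upright grip of the pointer, 22 x 22 mm in plan, 26 to 60 mm above the bench, on a 30 mm square foot with a thin red finger towards the rings. This point is in its middle, 45 mm above the bench, 95 mm beside (+y of the gauge) the row of rings. Axes as gauge; it moves along gauge x only.
- rack: Fixed rack: dark base 60 x 160 x 10 mm with a blue and a red 90 degree V trough 100 mm apart, each 44 mm long, tops about 47 mm above the bench. Origin at the middle of its underside; x along the troughs, y from blue to red, z up. The pins lie centred along x and stick out at both ends past trough and base, to be gripped there.
- blue_seat (a point): Bottom line of the blue V trough at its middle, 30 mm above the bench (y = -50 mm of the rack). The thick pin's axis lies 19.8 mm above it, the thin pin's 14.1 mm. Axes as rack.
- red_seat (a point): Bottom line of the red V trough at its middle, 30 mm above the bench (y = +50 mm of the rack); the same V. Axes as rack.
- thick_pin_center (a point): The thick steel pin: plain round hollow bar, closed to handle, 28 mm in diameter, 140 mm long, ends alike, 1.5 mm chamfers; starts in the blue or the red trough, which varies. This is its centre, also of mass; its x runs along it. Stopped in the rings, 60 mm of it still stands out before ring 1: hold it within 30 mm of its rear end. 0.33 kg.
- thin_pin_center (a point): The thin steel pin: plain round hollow bar, closed to handle, 20 mm in diameter, 180 mm long, ends alike, 1.5 mm chamfers; starts in the blue or the red trough, which varies. This is its centre, also of mass; its x runs along it. Stopped in the rings, 60 mm of it still stands out before ring 1: hold it within 30 mm of its rear end. 0.28 kg.
- spray_can_center (a point): Bystander: red spray can standing upright, 54 mm in diameter, 150 mm tall; this point is half-way up.
- wrench_grip (a point): Bystander: steel wrench 180 mm long, lying flat; this point is on its handle.
- tape_roll_center (a point): Bystander: black roll of tape lying flat, 96 mm across, 24 mm high; this point is its centre.

How it is judged:
By the outcome, as a careful person would: the job done as asked, in the order asked, and still so for the second after the job is handed in, with the robot touching nothing.
It also fails if it takes over 56 s, if anything falls off the work surface, if the arm or the gripper's body presses on something with over 40 N, if the wrist force passes 120 N, or if a joint passes its speed limit or range.

## Working session

There is one attempt and no reset: what is moved stays moved. The work goes in short steps, Python scripts to look and compute and a shell command to move; the robot and the scene stay as the last step left them, time stands still between calls to the robot, and variables do not carry over. Pictures are saved under pics/ and viewed, at most 10 in all, crops included, and the job is handed in when it is done.

```bash
ls; mkdir -p pics; python3 - <<'E'
from rig import *
import cv2,numpy as np
o=get_obs();print(o['time'],o['position'],o['tool_rot'],o['grip_width'])
for n in("top","side"):
    im=camera(n);cv2.imwrite(f"pics/{n}0.png",im[:,:,::-1])
    c=get_calibration(n);print(n,c['vertical_fov'],c['cx'],c['cy'],np.round(c['T'],4).tolist())
    for t in("gauge","rack","pointer","thick_pin_center","thin_pin_center","spray_can_center","wrench_grip","tape_roll_center"):
        print(t,[(round(d['conf'],2),d['bbox']) for d in cut_out(n,t)][:2])
E
```

```text
pics
0.0 [ 0.20763125 -0.58878004  0.24356989] [ 9.85687586e-01  1.68578777e-01 -7.69971601e-07 -1.08597560e-03] 0.08727148460851149
top 57.988544517153 314.4059209073513 241.61911584372766 [[0.0267, -0.9932, 0.1129, 0.4484], [-0.9996, -0.0272, -0.0026, -0.0635], [0.0056, -0.1128, -0.9936, 1.0307], [0.0, 0.0, 0.0, 1.0]]
gauge [(0.93, [317.1, 209.0, 405.9, 291.2])]
rack [(0.63, [152.5, 207.7, 195.7, 281.4]), (0.63, [139.1, 211.9, 208.3, 233.5])]
pointer [(0.51, [323.8, 226.4, 340.0, 247.9])]
thick_pin_center [(0.72, [140.7, 211.6, 207.1, 232.9])]
thin_pin_center [(0.95, [121.8, 253.6, 205.3, 275.5])]
spray_can_center [(0.65, [464.6, 325.9, 515.9, 358.7]), (0.31, [325.4, 224.7, 342.9, 239.6])]
wrench_grip [(0.93, [240.1, 159.4, 310.6, 191.3])]
tape_roll_center [(0.96, [257.8, 294.9, 299.3, 334.1]), (0.71, [140.4, 211.1, 204.8, 234.8])]
side 50.45468843159274 312.3855113327329 236.0003833470037 [[-0.833, -0.3792, 0.4028, 0.0841], [-0.5531, 0.5555, -0.6208, 0.6418], [0.0116, -0.74, -0.6725, 0.8457], [0.0, 0.0, 0.0, 1.0]]
gauge [(0.65, [286.4, 204.1, 378.9, 272.0])]
rack [(0.69, [185.7, 332.6, 254.4, 397.2])]
pointer [(0.78, [300.7, 221.5, 324.4, 245.0]), (0.63, [184.5, 329.9, 254.3, 397.0])]
thick_pin_center [(0.76, [162.0, 308.0, 227.4, 356.3]), (0.23, [184.8, 333.1, 272.1, 400.4])]
thin_pin_center [(0.7, [183.2, 332.7, 255.4, 397.9]), (0.57, [187.8, 333.1, 269.9, 399.3])]
spray_can_center []
wrench_grip [(0.64, [192.8, 233.8, 258.6, 278.5]), (0.24, [286.2, 204.7, 380.7, 271.3])]
tape_roll_center [(0.63, [326.6, 288.0, 372.4, 330.8])]
```

```bash
python3 - <<'E'
import cv2
a=cv2.imread('pics/top0.png')[150:370,110:530]
cv2.imwrite('pics/topc.png',cv2.resize(a,(800,419),interpolation=cv2.INTER_CUBIC))
b=cv2.imread('pics/side0.png')[190:410,150:450]
cv2.imwrite('pics/sidec.png',cv2.resize(b,(800,587),interpolation=cv2.INTER_CUBIC))
E
```

```text
(no output)
```

View pics/topc.png

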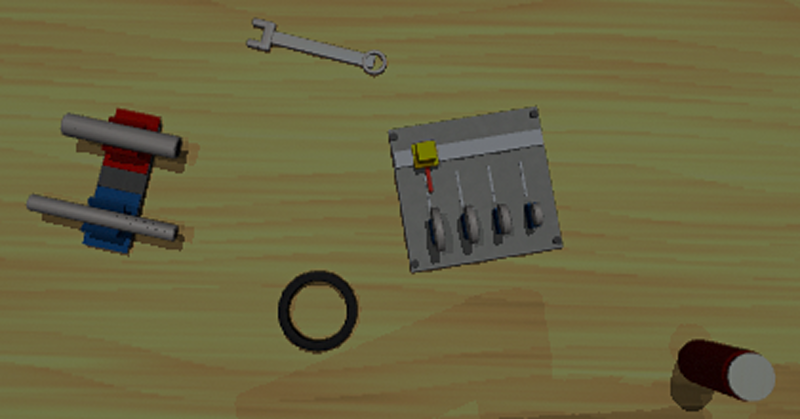

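View pics/sidec.png

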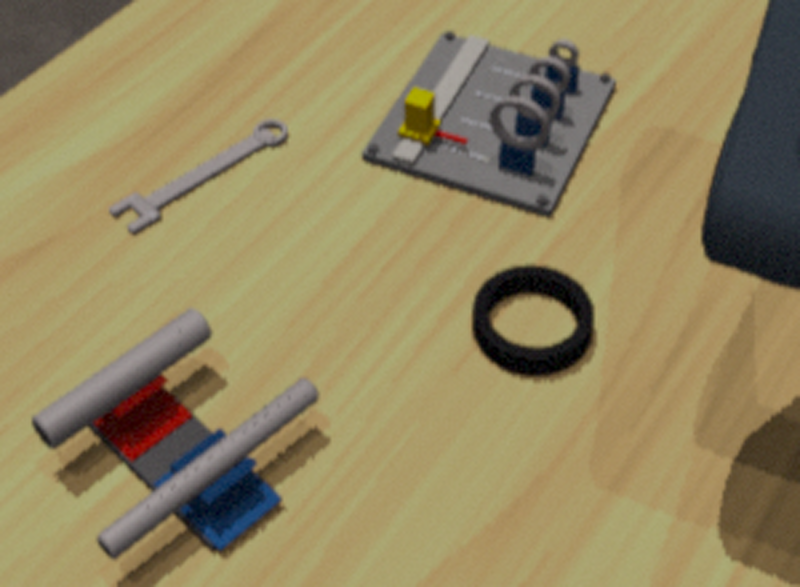

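The blue trough holds the thin pin, so ring 4 should stop it and the pointer goes to 0.140. In the top crop, the pin runs from (30,202) to (178,233). The gauge base corners are at (412,272), (562,245), (536,107) and (389,130).

```bash
cat > h.py <<'E'
from rig import *
import cv2,numpy as np
from scipy.spatial.transform import Rotation as R
def ray(c,uv,z):
    f=240/np.tan(np.radians(c['vertical_fov'])/2);T=np.array(c['T'])
    uv=np.atleast_2d(np.asarray(uv,float))
    d=np.c_[(uv-[c['cx'],c['cy']])/f,np.ones(len(uv))]@T[:3,:3].T
    return T[:3,3]+d*((z-T[2,3])/d[:,2])[:,None]
def proj(c,P):
    f=240/np.tan(np.radians(c['vertical_fov'])/2);T=np.array(c['T'])
    p=(np.atleast_2d(P)-T[:3,3])@T[:3,:3];return p[:,:2]/p[:,2:]*f+[c['cx'],c['cy']]
def shift(pos,yaw_delta=0): # world target TCP -> tool-axes units
    o=get_obs();r=R.from_quat(o['tool_rot'])
    return np.round(r.inv().apply(np.array(pos)-o['position'])/.08,4)
E
python3 - <<'E'
from h import *
c=get_calibration("top")
k=lambda p:np.array(p)*420/800+[110,150]
g=ray(c,k([(412,272),(562,245),(536,107),(389,130)]),.012);print("gauge corners",g.round(4).tolist())
L=np.array([(-.09,-.045),(.1,-.045),(.1,.135),(-.09,.135)])
H,_=cv2.estimateAffinePartial2D(L,g[:,:2]);print(H.round(4).tolist(),np.degrees(np.arctan2(H[1,0],H[0,0])),np.hypot(*H[:,0]))
print("pin",ray(c,k([(30,202),(178,233)]),.044).round(4).tolist())
o=get_obs();w=get_calibration("wrist");Tw=np.array(w['T']);r=R.from_quat(o['tool_rot'])
print("tool axes",r.as_matrix().round(3).tolist());print("cam in tool",r.inv().apply(Tw[:3,3]-o['position']).round(4),(r.as_matrix().T@Tw[:3,:3]).round(3).tolist(),w['vertical_fov'])
E
```

```text
gauge corners [[0.4446, -0.0971, 0.012], [0.4825, -0.2811, 0.012], [0.6545, -0.2479, 0.012], [0.6201, -0.0642, 0.012]]Traceback (most recent call last):
  File "<stdin>", line 6, in <module>
cv2.error: OpenCV(4.12.0) /io/opencv/modules/calib3d/src/ptsetreg.cpp:1108: error: (-215:Assertion failed) count >= 0 && to.checkVector(2) == count in function 'estimateAffinePartial2D'
```

```bash
python3 - <<'E'
from h import *
c=get_calibration("top")
k=lambda p:np.array(p)*420/800+[110,150]
g=ray(c,k([(412,272),(562,245),(536,107),(389,130)]),.012)
L=np.array([(-.09,-.045),(.1,-.045),(.1,.135),(-.09,.135)])
H,_=cv2.estimateAffinePartial2D(L,g[:,:2].copy());print(H.round(4).tolist(),np.degrees(np.arctan2(H[1,0],H[0,0])),np.hypot(*H[:,0]))
print("ring1,entry-.12",(H@[-.06,0,1]).round(4),(H@[-.18,0,1]).round(4), "pointer",(H@[-.06,.095,1]).round(4))
p=ray(c,k([(30,202),(178,233)]),.044);print("pin",p.round(4).tolist())
o=get_obs();w=get_calibration("wrist");Tw=np.array(w['T']);r=R.from_quat(o['tool_rot'])
print("tool axes",r.as_matrix().round(3).tolist());print("cam in tool",r.inv().apply(Tw[:3,3]-o['position']).round(4),(r.as_matrix().T@Tw[:3,:3]).round(3).tolist(),w['vertical_fov'])
E
```

```text
[[0.1872, 0.9666, 0.506], [-0.9666, 0.1872, -0.1762]] -79.04119968833508 0.9845768892787718
ring1,entry-.12 [ 0.4948 -0.1182] [ 0.4723 -0.0022] pointer [ 0.5866 -0.1004]
pin [[0.5157, 0.3629, 0.044], [0.4834, 0.1841, 0.044]]
tool axes [[0.943, 0.332, -0.0], [0.332, -0.943, -0.0], [-0.0, 0.0, -1.0]]
cam in tool [ 7.650e-02 -1.000e-04 -1.391e-01] [[-0.001, -0.96, -0.278], [1.0, -0.001, -0.0], [-0.0, -0.278, 0.96]] 62.886746381950054
```

```bash

python3 -m inch '[0.97,-0.65,0,0,0,0,0.97,-0.65,0,0,0,0]' 87 20
python3 -m inch '[0.97,-0.65,0,0,0,0,0.97,-0.65,0,0,0,0,0.97,-0.65,0,0,0,0]'
python3 -m inch '[0.97,-0.65,0,0,0,0,0.97,-0.65,0,0,0,0,0.97,-0.65,0,0,0,0]'
python3 -m inch '[0.97,-0.65,0,0,0,0,0.97,-0.65,0,0,0,0,0.97,-0.65,0,0,0,0]'
python3 -m inch '[0.97,-0.65,0,0,0,0,0.97,-0.65,0,0,0,0,0.97,-0.65,0,0,0,0]'
python3 -m inch '[0.97,-0.65,0,0,0,-0.907,0.97,-0.65,0,0,0,-0.907,0.97,-0.65,0,0,0,-0.907,0.97,-0.65,0,0,0,-0.907,0.97,-0.65,0,0,0,-0.907,0.97,-0.65,0,0,0,-0.907,0.97,-0.65,0,0,0,-0.907,0.97,-0.65,0,0,0,-0.907,0.97,-0.65,0,0,0,-0.907,0.97,-0.65,0,0,0,-0.907,0.97,-0.65,0,0,0,-0.907,0.97,-0.65,0,0,0,-0.907,0.97,-0.65,0,0,0,-0.907]'
python3 - <<'E'
from h import *
o=get_obs();print(o['q'].round(3) if hasattr(o['q'],'round') else o['q'])
c=get_calibration("wrist");im=camera("wrist");cv2.imwrite("pics/w1.png",im[:,:,::-1]);np.save("w1.npy",c['T'])
E
```

```text
time: 1.07
position: [0.257, -0.5238, 0.2444]
tool_rot: [0.986, 0.167, 0.0, 0.001]
ft_force: [1.0, -0.2, 0.8]
grip_width: 0.0871
grip_force: 0.0
time: 1.32
position: [0.3158, -0.4419, 0.2444]
tool_rot: [0.985, 0.17, 0.001, -0.003]
ft_force: [-0.6, 0.0, -0.8]
grip_width: 0.087
grip_force: 0.0
time: 1.57
position: [0.3713, -0.3684, 0.2446]
tool_rot: [0.985, 0.17, 0.0, -0.002]
ft_force: [-0.4, 0.9, -0.1]
grip_width: 0.087
grip_force: 0.0
time: 1.82
position: [0.4273, -0.2943, 0.2447]
tool_rot: [0.985, 0.17, 0.001, -0.001]
ft_force: [1.1, 0.5, 0.2]
grip_width: 0.0869
grip_force: 0.0
time: 2.07
position: [0.4835, -0.2201, 0.2447]
tool_rot: [0.985, 0.17, 0.001, -0.001]
ft_force: [-0.2, -0.2, 0.2]
grip_width: 0.0868
grip_force: 0.0
time: 3.15
position: [0.5371, -0.1498, 0.2446]
tool_rot: [0.636, 0.772, -0.0, 0.0]
ft_force: [0.2, -0.3, 0.9]
grip_width: 0.0869
grip_force: 0.0
[-4.720e-01  4.370e-01  1.604e+00 -1.000e-03  1.101e+00 -6.650e-01]
```

View pics/w1.png

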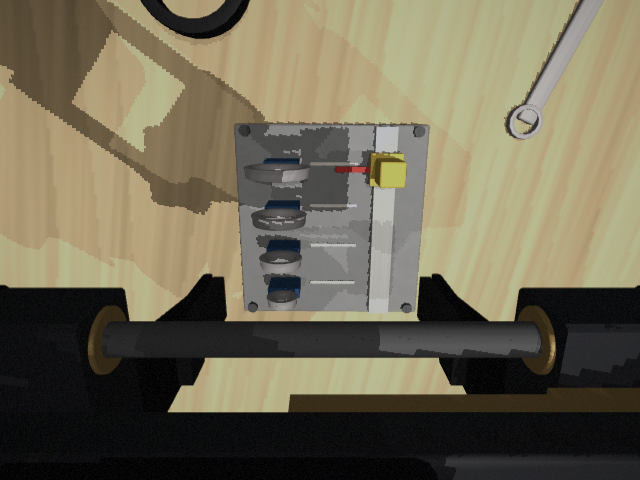

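The wrist view shows the gauge base with corners near (236,124), (429,124), (416,312) and (243,312). The pointer grip is at (388,172), beside ring 1.

```bash
python3 - <<'E'
from h import *
c=get_calibration("wrist")
d=cut_out("wrist","gauge");print([(x['conf'],x['bbox']) for x in d])
m=d[0]['region'].astype(np.uint8)
d2=cut_out("wrist","pointer");print([(x['conf'],x['bbox']) for x in d2][:2]);
if d2: m|=d2[0]['region'].astype(np.uint8)
m=cv2.morphologyEx(m,cv2.MORPH_OPEN,np.ones((5,5)))
cn=max(cv2.findContours(m,0,1)[0],key=cv2.contourArea)
q=cv2.approxPolyN(cn,4).reshape(4,2).astype(float);print("quad",q.tolist())
L=np.array([(-.09,.135),(-.09,-.045),(.1,-.045),(.1,.135)])
eye=np.array([(429.5,123.5),(235.5,123.5),(243,312.5),(416.5,312.5)])
for Q in (eye,np.array([q[np.argmin(np.hypot(*(q-e).T))] for e in eye])):
    g=ray(c,Q,.012)[:,:2].copy()
    H,_=cv2.estimateAffinePartial2D(L,g);s=np.hypot(*H[:,0]);A=np.arctan2(H[1,0],H[0,0])
    ctr=g.mean(0)-R.from_euler('z',A).as_matrix()[:2,:2]@L.mean(0)
    print("origin",ctr.round(4),"yaw",np.degrees(A).round(2),"scale",s.round(4),"res",((L@H[:,:2].T+H[:,2]-g)*1e3).round(1).tolist())
# yellow top
im=cv2.imread('pics/w1.png');hsv=cv2.cvtColor(im,cv2.COLOR_BGR2HSV)
y=cv2.inRange(hsv,(22,150,170),(35,255,255));n,l,st,ce=cv2.connectedComponentsWithStats(y)
i=1+np.argmax(st[1:,4]);print("yellow",st[i],ce[i])
E
```

```text
[(0.7, [233.5, 124.4, 431.1, 312.6])]
[(0.89, [334.8, 151.0, 405.2, 189.2])]
quad [[429.0, 124.0], [415.0, 312.0], [243.0, 311.0], [233.0, 123.0]]
origin [ 0.5055 -0.1731] yaw -79.37 scale 0.9998 res [[1.3, -0.4], [-1.8, -0.3], [1.1, 0.9], [-0.5, -0.1]]
origin [ 0.5044 -0.1726] yaw -79.43 scale 0.9967 res [[0.4, 0.0], [-0.3, -0.1], [0.2, -0.1], [-0.4, 0.1]]
yellow [385 162  12   1  12] [390.5 162. ]
```

```bash
python3 - <<'E'
import cv2
a=cv2.imread('pics/w1.png')[110:325,220:440]
cv2.imwrite('pics/w1c.png',cv2.resize(a,None,fx=2.75,fy=2.75,interpolation=cv2.INTER_NEAREST))
E
```

```text
(no output)
```

View pics/w1c.png

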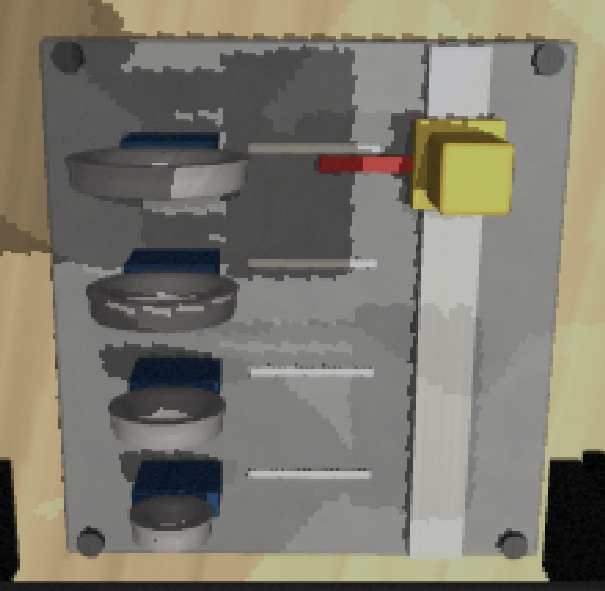

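```bash

python3 -m inch '[1,0.13,0,0,0,0,1,0.13,0,0,0,0]' >/dev/null
python3 -m inch '[1,0.13,0,0,0,0,1,0.13,0,0,0,0]' >/dev/null
python3 -m inch '[1,0.13,0,0,0,0,1,0.13,0,0,0,0]' >/dev/null
python3 -m inch '[1,0.13,0,0,0,0,1,0.13,0,0,0,0]' >/dev/null
python3 -m inch '[1,0.13,0,0,0,0.236,1,0.13,0,0,0,0.236,1,0.13,0,0,0,0.236,1,0.13,0,0,0,0.236,1,0.13,0,0,0,0.236,1,0.13,0,0,0,0.236]'
python3 - <<'E'
from h import *
c=get_calibration("wrist");im=camera("wrist");cv2.imwrite("pics/w2.png",im[:,:,::-1])
for t in ("thin_pin_center","thick_pin_center"):
    for d in cut_out("wrist",t)[:2]:
        m=cv2.morphologyEx(d['region'].astype(np.uint8),cv2.MORPH_OPEN,np.ones((3,3)))
        cn=max(cv2.findContours(m,0,1)[0],key=cv2.contourArea)
        r=cv2.minAreaRect(cn);print(t,round(d['conf'],2),d['bbox'],r)
w=dict(c);w['T']=np.load("w1.npy")
for o,y in (((.5055,-.1731),-79.37),((.5044,-.1726),-79.43)):
    M=R.from_euler('z',y,degrees=True).as_matrix()
    for i,(x,rr,z,ob) in enumerate([(-.054,.026,.065,276.9),(-.014,.0225,.0615,279.1),(.026,.018,.057,280.7),(.066,.0135,.0525,282.2)]):
        a=proj(w,(M@np.array([[x,-rr,z],[x,rr,z]]).T).T+[*o,0]);print(i+1,a[:,0].round(1),a[:,0].mean().round(1),"seen",ob)
E
```

```text
time: 4.47
position: [0.5117, 0.253, 0.2444]
tool_rot: [0.767, 0.642, -0.0, 0.0]
ft_force: [-0.3, 0.9, -0.5]
grip_width: 0.0869
grip_force: 0.0
thin_pin_center 0.82 [290.6, 74.0, 314.4, 284.7] ((302.4999694824219, 177.99996948242188), (22.999996185302734, 209.99996948242188), 0.0)
1 [245.6 310. ] 277.8 seen 276.9
2 [252.8 306.1] 279.5 seen 279.1
3 [260.7 301.4] 281.1 seen 280.7
4 [267.9 297.1] 282.5 seen 282.2
1 [244.4 308.9] 276.6 seen 276.9
2 [251.6 304.9] 278.3 seen 279.1
3 [259.5 300.3] 279.9 seen 280.7
4 [266.7 296. ] 281.4 seen 282.2
```

View pics/w2.png

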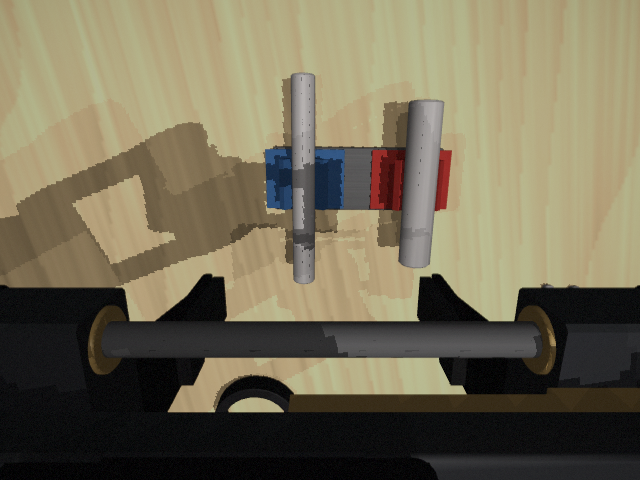

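The wrist view shows the thin pin running from its rear end (303,74) to its front end (304,283), over the blue trough.

```bash
python3 - <<'E'
from h import *
c=get_calibration("wrist");o=get_obs();r=R.from_quat(o['tool_rot'])
im=cv2.imread("pics/w2.png");
# refine axis by side edges per row
d=cut_out("wrist","thin_pin_center")[0]['region']
P=[]
for v in list(range(80,140,4))+list(range(215,278,4)):
    u=np.where(d[v])[0]
    if len(u)>10:P.append(((u[0]+u[-1])/2,v))
P=np.array(P);k=np.polyfit(P[:,1],P[:,0],1)
for za in(.044,):
    a=ray(c,[(np.polyval(k,74),74),(np.polyval(k,283.5),283.5)],za);v=a[1]-a[0]
    print(a.round(4).tolist(),"len",np.linalg.norm(v).round(4),"yaw",np.degrees(np.arctan2(v[1],v[0])).round(2))
    v/=np.linalg.norm(v);ctr=a.mean(0);g=ctr-v*.068
    print("ctr",ctr.round(4),"grasp",g.round(4),"toolx yaw",np.degrees(np.arctan2(*r.as_matrix()[1::-1,0])).round(2))
    print("shift units to hover z=.1, and grasp z=.047:",shift([*g[:2],.10]),shift([*g[:2],.047]))
E
```

```text
[[0.5168, 0.3656, 0.044], [0.4829, 0.1862, 0.044]] len 0.1825 yaw -100.69
ctr [0.4999 0.2759 0.044 ] grasp [0.5125 0.3427 0.044 ] toolx yaw 79.74
shift units to hover z=.1, and grasp z=.047: [ 1.1078 -0.1933  1.8073] [ 1.108  -0.1933  2.4698]
```

```bash

python3 -m inch '[0.55,-0.1,0.9,0,0,0,0.55,-0.1,0.9,0,0,0]' 50 >/dev/null
python3 -m inch '[0.558,-0.093,0.9,0,0,0.005,0.558,-0.093,0.9,0,0,0.005,0.558,-0.093,0.9,0,0,0.005,0.558,-0.093,0.9,0,0,0.005]'
python3 - <<'E'
from h import *
print(shift([.5125,.3427,.047]))
im=camera("wrist");cv2.imwrite("pics/w3.png",im[:,:,::-1]);c=get_calibration("wrist")
g=np.array([.5125,.3427,.044]);v=np.array([-.1858,-.9826,0]);print("pred rear/grasp/front px",proj(c,[g-v*.022,g,g+v*.158]).round(1).tolist())
for d in cut_out("wrist","thin_pin_center")[:2]:print(d['conf'],d['bbox'])
E
```

```text
time: 5.17
position: [0.5104, 0.3426, 0.0987]
tool_rot: [0.769, 0.639, -0.003, -0.001]
ft_force: [1.0, -0.5, -0.0]
grip_width: 0.0554
grip_force: 0.0
[0.008  0.0293 0.6458]
pred rear/grasp/front px [[322.6, 229.0], [322.5, 268.6], [322.3, 496.9]]
0.88 [304.2, 221.8, 344.2, 393.6]
```

View pics/w3.png

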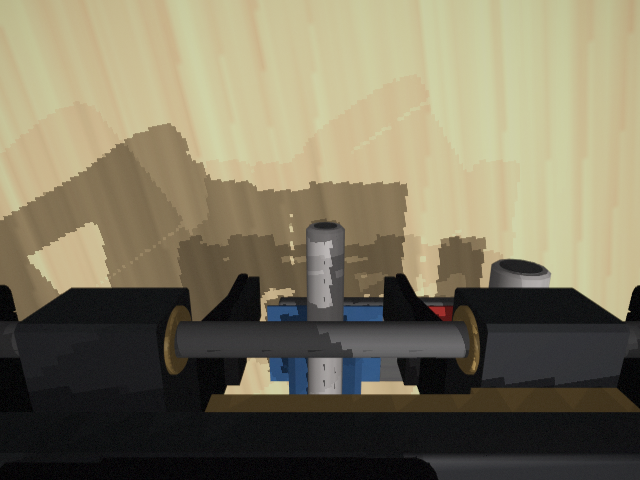

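The rear end is at (325,226), centred between the open fingers to within about 1 mm. Next I descend and grip.

```bash

python3 -m inch '[0.01,0.04,0.4,0,0,0,0.01,0.04,0.646,0,0,0,0.01,0.04,0.646,0,0,0,0.01,0.04,0.646,0,0,0]'
python3 -m inch '[0,0,0,0,0,0,0,0,0,0,0,0,0,0,0,0,0,0,0,0,0,0,0,0,0,0,0,0,0,0,0,0,0,0,0,0,0,0,0,0,0,0]' 10 50
```

```text
time: 5.6
position: [0.5163, 0.3427, 0.0519]
tool_rot: [0.77, 0.638, 0.001, 0.0]
ft_force: [0.4, 0.2, -0.1]
grip_width: 0.0502
grip_force: 0.0
time: 6.18
position: [0.5142, 0.3442, 0.0502]
tool_rot: [0.77, 0.638, -0.0, -0.001]
ft_force: [-3.4, 3.4, 2.4]
grip_width: 0.0188
grip_force: 49.9
```

```bash

python3 -m inch '[0,0,-0.15,0,0,0,0,0,-0.45,0,0,0,0,0,-0.75,0,0,0,0,0,-1,0,0,0]'
python3 -m inch '[-0.2,-0.01,0,0,0,0,-0.55,-0.01,0,0,0,0,-0.865,-0.01,0,0,0,0]' >/dev/null
python3 -m inch '[-0.4,-0.01,0,0,0,0,-0.865,-0.01,0,0,0,0]' >/dev/null
python3 -m inch '[-0.4,-0.01,0,0,0,0,-0.865,-0.01,0,0,0,0]' >/dev/null
python3 -m inch '[-0.4,-0.01,0,0,0,-0.07,-0.7,-0.01,0,0,0,-0.14,-0.865,-0.01,0,0,0,-0.21,-0.865,-0.01,0,0,0,-0.237,-0.865,-0.01,0,0,0,-0.237,-0.865,-0.01,0,0,0,-0.237]'
python3 - <<'E'
from h import *
o=get_obs();O=np.array([.505,-.1729]);M=R.from_euler('z',-79.4,degrees=True).as_matrix()
p=M.T@(o['position']-[*O,0]);print("tcp in gauge",p.round(4),"toolx yaw",np.degrees(np.arctan2(*R.from_quat(o['tool_rot']).as_matrix()[1::-1,0])))
for n in("side","top"):
    im=camera(n);c=get_calibration(n)
    P=(M@np.array([[p[0]-.02,p[1],p[2]-.006],[p[0]+.16,p[1],p[2]-.006]]).T).T+[*O,0]
    px=proj(c,P);print(n,px.round(1).tolist())
    for d in cut_out(n,"thin_pin_center")[:2]:print(round(d['conf'],2),d['bbox'])
    u=px.mean(0).astype(int);x0=max(0,u[0]-100);y0=max(0,u[1]-75)
    cr=np.ascontiguousarray(im[y0:y0+150,x0:x0+200,::-1]);cv2.imwrite(f"pics/{n}4.png",cv2.resize(cr,(800,600),interpolation=cv2.INTER_NEAREST));print(x0,y0)
E
```

```text
time: 6.52
position: [0.5161, 0.3431, 0.1316]
tool_rot: [0.769, 0.639, 0.0, 0.001]
ft_force: [0.7, 0.3, -3.1]
grip_width: 0.019
grip_force: 49.8
time: 7.6
position: [0.4615, 0.0715, 0.1305]
tool_rot: [0.639, 0.769, 0.0, 0.001]
ft_force: [0.0, 0.4, -1.0]
grip_width: 0.0185
grip_force: 49.8
tcp in gauge [-0.2482  0.0022  0.1305] toolx yaw 100.59220511296036
side [[304.5, 280.8], [337.9, 224.5]]
0.56 [301.2, 227.6, 347.1, 287.9]
221 177
top [[237.8, 284.2], [323.2, 270.6]]
0.8 [260.2, 269.6, 323.9, 284.5]
0.64 [141.8, 210.7, 207.4, 230.4]
180 202
```

View pics/side4.png

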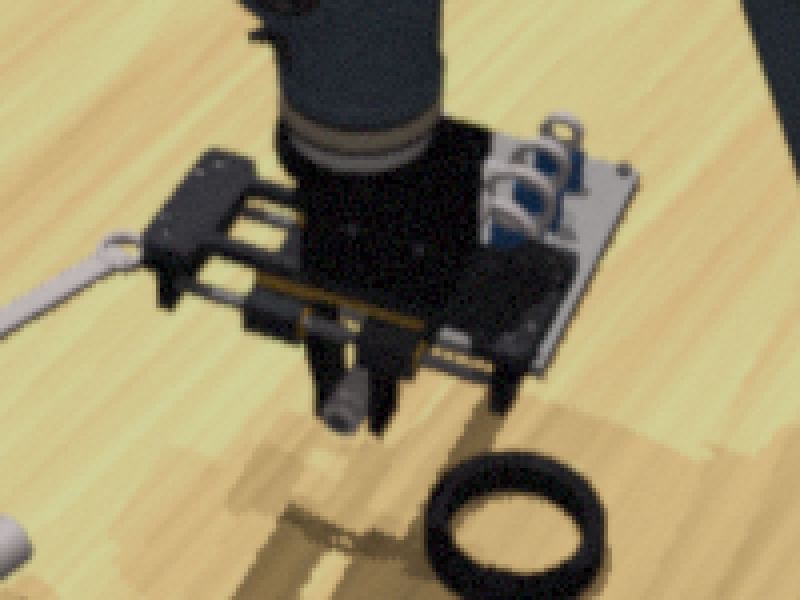

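```bash

python3 -m inch '[0,-0.028,0.2,0,0,0,0,-0.028,0.45,0,0,0,0,-0.028,0.744,0,0,0,0,-0.028,0.744,0,0,0,0,-0.028,0.744,0,0,0,0,-0.028,0.744,0,0,0]'
cat >> h.py <<'E'
O=np.array([.505,-.1729,0]);M=R.from_euler('z',-79.4,degrees=True).as_matrix()
def st():
    o=get_obs();p=M.T@(np.array(o['position'])-O);r=R.from_quat(o['tool_rot']).as_matrix()
    print("t",round(o['time'],2),"tcp_g mm",(p*1e3).round(1),"yawerr",round(np.degrees(np.arctan2(*r[1::-1,0]))-100.6,2),"F_g",(M.T@np.array(o['ft_force'])).round(1),"mom_g",(M.T@np.array(o['moment'])).round(2),"z ax",(M.T@r[:,2]).round(3),"w",round(o['grip_width'],4))
    return p
E
python3 - <<'E'
from h import *
for n in("top","top","top"):
    p=st();im=camera(n)
c=get_calibration("top");P=(M@np.array([[p[0]-.02,p[1],p[2]-.006],[p[0]+.16,p[1],p[2]-.006],[-.06,0,.093],[-.02,0,.09],[.02,0,.075],[.06,0,.066]]).T).T+O
print(proj(c,P).round(1).tolist())
cr=np.ascontiguousarray(im[200:300,250:410,::-1]);cv2.imwrite("pics/t5.png",cv2.resize(cr,(800,500),interpolation=cv2.INTER_NEAREST))
E
```

```text
time: 8.3
position: [0.4593, 0.0719, 0.0711]
tool_rot: [0.638, 0.77, 0.0, 0.0]
ft_force: [0.1, -0.3, -2.2]
grip_width: 0.0185
grip_force: 49.9
t 8.3 tcp_g mm [-2.49e+02  1.00e-01  7.11e+01] yawerr 0.12 F_g [ 0.3  0.  -2.2] mom_g [ 0.09  0.11 -0.05] z ax [ 0.     0.001 -1.   ] w 0.0185
t 8.35 tcp_g mm [-248.8    0.4   71.5] yawerr 0.11 F_g [ 0.2 -0.1 -2.6] mom_g [ 0.1   0.1  -0.02] z ax [ 0.001  0.002 -1.   ] w 0.0183
t 8.4 tcp_g mm [-248.8    0.5   71.7] yawerr 0.1 F_g [-0.6 -0.3 -2.1] mom_g [ 0.11  0.12 -0.03] z ax [ 0.001  0.002 -1.   ] w 0.0184
[[242.2, 285.4], [322.4, 272.6], [335.8, 270.2], [353.9, 267.4], [371.1, 264.9], [388.2, 262.3]]
```

View pics/t5.png

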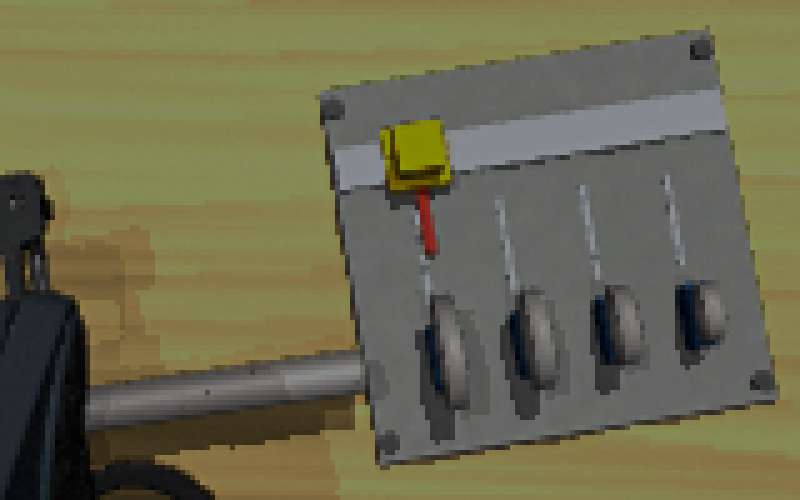

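The pin tip in the crop is at (363,371). The pin's axis extended passes through ring centres (455,352), (537,340), (620,325) and (705,314) to within about 1 mm, so it is aligned. I'll enter ring 1 and feel for its bottom to check for droop.

```bash

python3 -m inch '[-0.25,0,0,0,0,0,-0.55,0,0,0,0,0,-0.55,0,0,0,0,0]' >/dev/null; python3 -c "from h import *;st()"
python3 -m inch '[0,0,0.06,0,0,0,0,0,0.06,0,0,0]'>/dev/null; python3 -c "from h import *;st()"
python3 -m inch '[0,0,0.03,0,0,0,0,0,0.03,0,0,0]'>/dev/null; python3 -c "from h import *;st()"
```

```text
t 8.7 tcp_g mm [-201.4    2.1   71.7] yawerr -0.03 F_g [ 0.2  0.9 -1.8] mom_g [ 0.2   0.09 -0.  ] z ax [ 0.003  0.005 -1.   ] w 0.0187
t 8.87 tcp_g mm [-205.    -0.6   65.8] yawerr 0.04 F_g [-0.7  0.  -1.5] mom_g [ 0.12  0.09 -0.03] z ax [-0. -0. -1.] w 0.0186
t 9.03 tcp_g mm [-205.6   -0.8   63.1] yawerr 0.14 F_g [ 0.3  0.1 -2.9] mom_g [ 0.08  0.11 -0.04] z ax [-0.    -0.001 -1.   ] w 0.0183
```

```bash

python3 -m inch '[0,0,0.015,0,0,0,0,0,0.015,0,0,0]'>/dev/null; python3 -c "from h import *;st()"
python3 -m inch '[0,0,0.015,0,0,0,0,0,0.015,0,0,0]'>/dev/null; python3 -c "from h import *;st()"
python3 -m inch '[0,0,0.015,0,0,0,0,0,0.015,0,0,0]'>/dev/null; python3 -c "from h import *;st()"
```

```text
t 9.2 tcp_g mm [-205.4   -0.5   62. ] yawerr 0.13 F_g [-1.1 -0.5 -2.2] mom_g [ 0.06  0.11 -0.04] z ax [-0.    -0.001 -1.   ] w 0.0188
t 9.37 tcp_g mm [-205.1   -0.4   60.8] yawerr 0.1 F_g [ 0.1  0.  -1.1] mom_g [0.17 0.11 0.  ] z ax [-0. -0. -1.] w 0.0184
t 9.53 tcp_g mm [-204.9   -0.3   59.7] yawerr 0.09 F_g [-0.  -0.3 -1.6] mom_g [ 0.1   0.04 -0.03] z ax [-0. -0. -1.] w 0.0184
```

```bash

python3 -m inch '[0,0,0.015,0,0,0,0,0,0.015,0,0,0]'>/dev/null; python3 -c "from h import *;st()"
python3 -m inch '[0,0,0.01,0,0,0,0,0,0.01,0,0,0]'>/dev/null; python3 -c "from h import *;st()"
```

```text
t 9.7 tcp_g mm [-204.8   -0.3   58.5] yawerr 0.08 F_g [-0.2  0.5 -0.2] mom_g [0.07 0.13 0.01] z ax [-0. -0. -1.] w 0.0189
t 9.87 tcp_g mm [-204.8   -0.3   57.7] yawerr 0.08 F_g [-1.9 -0.4 -0.3] mom_g [0.12 0.07 0.01] z ax [-0. -0. -1.] w 0.0184
```

```bash

python3 -m inch '[0,0.004,-0.041,0,0,0,0,0.004,-0.041,0,0,0]'>/dev/null; python3 -c "from h import *;st()"
python3 -m inch '[-0.2,0,0,0,0,0,-0.4,0,0,0,0,0,-0.4,0,0,0,0,0]'>/dev/null; python3 -c "from h import *;st()"
python3 -m inch '[-0.15,0,0,0,0,0,-0.25,0,0,0,0,0,-0.25,0,0,0,0,0]'>/dev/null; python3 -c "from h import *;st()"
```

```text
t 10.03 tcp_g mm [-2.047e+02  2.000e-01  6.140e+01] yawerr 0.07 F_g [-0.4 -0.5 -1.3] mom_g [ 0.08  0.02 -0.07] z ax [ 0.  0. -1.] w 0.0189
t 10.28 tcp_g mm [-170.4    1.4   61.3] yawerr -0.02 F_g [ 0.9 -0.3 -1.4] mom_g [ 0.15 -0.08 -0.03] z ax [ 0.002  0.003 -1.   ] w 0.0186
t 10.53 tcp_g mm [-151.3    0.6   61.1] yawerr 0.01 F_g [-0.2 -1.  -1.3] mom_g [ 0.05 -0.16 -0.03] z ax [ 0.001  0.001 -1.   ] w 0.0182
```

```bash

python3 -m inch '[-0.08,-0.003,-0.008,0,0,0,-0.1,-0.003,-0.008,0,0,0]'>/dev/null; python3 -c "from h import *;st()"
python3 -m inch '[-0.05,0,0,0,0,0,-0.1,0,0,0,0,0,-0.1,0,0,0,0,0]'>/dev/null; python3 -c "from h import *;st()"
python3 -m inch '[-0.05,0,0,0,0,0,-0.1,0,0,0,0,0,-0.1,0,0,0,0,0]'>/dev/null; python3 -c "from h import *;st()"
```

```text
t 10.7 tcp_g mm [-144.4   -0.2   61.7] yawerr 0.07 F_g [-1.2 -0.7 -1. ] mom_g [ 0.08  0.14 -0.04] z ax [-0.  0. -1.] w 0.0189
t 10.95 tcp_g mm [-136.2    0.    61.7] yawerr 0.07 F_g [ 0.9 -0.7 -0.8] mom_g [ 0.02 -0.07 -0.03] z ax [ 0.  0. -1.] w 0.0186
t 11.2 tcp_g mm [-127.9    0.4   61.7] yawerr 0.08 F_g [-0.3  0.7 -1.9] mom_g [ 0.16 -0.06  0.01] z ax [ 0.001  0.001 -1.   ] w 0.019
```

```bash

python3 -m inch '[-0.15,0,0,0,0,0,-0.28,0,0,0,0,0,-0.28,0,0,0,0,0]'>/dev/null; python3 -c "from h import *;st()"
python3 -m inch '[-0.02,0,0,0,0,0,-0.035,0,0,0,0,0]'>/dev/null; python3 -c "from h import *;st()"
python3 -m inch '[-0.02,0,0,0,0,0,-0.025,0,0,0,0,0]'>/dev/null; python3 -c "from h import *;st()"
```

```text
t 11.45 tcp_g mm [-103.6    1.    61.8] yawerr -0.01 F_g [ 0.3  0.6 -0.8] mom_g [ 0.14 -0.12 -0.01] z ax [ 0.002  0.002 -1.   ] w 0.0185
t 11.62 tcp_g mm [-1.032e+02  1.000e-01  6.180e+01] yawerr 0.03 F_g [-1.3  1.1  0.4] mom_g [0.23 0.29 0.07] z ax [ 0.     0.001 -1.   ] w 0.0186
t 11.78 tcp_g mm [-101.8   -0.2   61.7] yawerr 0.09 F_g [-1.2  0.5 -1.4] mom_g [0.25 0.3  0.09] z ax [-0. -0. -1.] w 0.0184
```

```bash

python3 -m inch '[-0.015,0,0.02,0,0,0,-0.015,0,0.02,0,0,0]'>/dev/null; python3 -c "from h import *;st()"
python3 -m inch '[-0.02,0,0,0,0,0,-0.025,0,0,0,0,0]'>/dev/null; python3 -c "from h import *;st()"
python3 -m inch '[-0.02,0,0,0,0,0,-0.025,0,0,0,0,0]'>/dev/null; python3 -c "from h import *;st()"
```

```text
t 11.95 tcp_g mm [-101.1   -0.3   60.2] yawerr 0.09 F_g [-4.2  0.3  3.8] mom_g [ 0.18  0.42 -0.01] z ax [-0.001 -0.001 -1.   ] w 0.0184
t 12.12 tcp_g mm [-99.4  -0.6  60.3] yawerr 0.09 F_g [-6.1  2.   5.3] mom_g [0.23 0.78 0.05] z ax [-0.001 -0.001 -1.   ] w 0.0185
t 12.28 tcp_g mm [-97.6  -0.7  60.3] yawerr 0.09 F_g [-6.6 -0.1  5.8] mom_g [0.22 0.88 0.09] z ax [-0.002 -0.001 -1.   ] w 0.0185
```

```bash

python3 -m inch '[-0.01,0.004,-0.008,0,0,0,-0.02,0.004,-0.008,0,0,0]'>/dev/null; python3 -c "from h import *;st()"
python3 -m inch '[-0.02,0,0,0,0,0,-0.02,0,0,0,0,0]'>/dev/null; python3 -c "from h import *;st()"
python3 - <<'E'
from h import *
im=camera("top");c=get_calibration("top")
P=(M@np.array([[x,0,.055] for x in(-.12,-.06,.02,.032,.06,.072)]).T).T+O
print(proj(c,P).round(1).tolist())
cr=np.ascontiguousarray(im[230:300,300:412,::-1]);cv2.imwrite("pics/t6.png",cv2.resize(cr,(800,500),interpolation=cv2.INTER_NEAREST))
E
```

```text
t 12.45 tcp_g mm [-96.7  -0.7  60.7] yawerr 0.05 F_g [-9.5  2.2  4. ] mom_g [0.57 1.57 0.09] z ax [-0.003 -0.002 -1.   ] w 0.0184
t 12.62 tcp_g mm [-96.5  -1.   60.6] yawerr 0.01 F_g [-12.3   2.8   5. ] mom_g [0.69 1.89 0.2 ] z ax [-0.005 -0.003 -1.   ] w 0.0187
[[308.6, 275.2], [334.9, 271.0], [369.9, 265.4], [375.1, 264.6], [387.4, 262.6], [392.6, 261.8]]
```

View pics/t6.png

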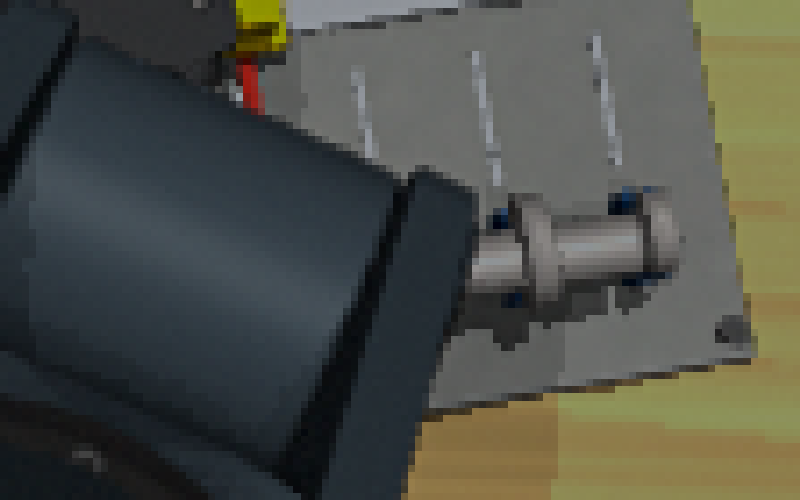

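The pin runs through ring 3, around crop (540,245), and its end butts against ring 4 at (648,235). The push force confirms the stop. I'll release it and go up.

```bash

python3 -m inch '[0.02,0,0,0,0,0,0.02,0,0,0,0,0]' >/dev/null; python3 -c "from h import *;st()"
python3 -m inch '[0,0,0,0,0,0,0,0,0,0,0,0,0,0,0,0,0,0,0,0,0,0,0,0,0,0,0,0,0,0]' 45 20 >/dev/null; python3 -c "from h import *;st()"
python3 -m inch '[0,0,-0.2,0,0,0,0,0,-0.5,0,0,0,0,0,-0.9,0,0,0,0,0,-0.9,0,0,0]' >/dev/null
python3 - <<'E'
from h import *
p=st()
c=get_calibration("wrist");w=dict(c);w['T']=np.load("w1.npy")
g=(M.T@(ray(w,np.array([(478,178)])/2.75+[219.5,109.5],.06)-O).T).T;print("pointer in gauge",g.round(4))
im=camera("wrist");cv2.imwrite("pics/w7.png",im[:,:,::-1])
for n in ("pointer","thin_pin_center"):
  for d in cut_out("wrist",n)[:1]:print(n,d['conf'],d['bbox'])
print("pred grip top corners",proj(c,(M@np.array([[g[0,0]+a,.095+b,.06] for a in(-.011,.011) for b in(-.011,.011)]).T).T+O).round(0).tolist())
print("pred pin rear",proj(c,(M@np.array([[-.12,0,.055],[-.06,0,.055]]).T).T+O).round(0).tolist())
E
```

```text
t 12.83 tcp_g mm [-96.7  -0.8  60.7] yawerr 0.12 F_g [-6.9  1.1  4. ] mom_g [0.19 0.95 0.03] z ax [-0.002 -0.002 -1.   ] w 0.0185
t 13.25 tcp_g mm [-94.3   0.5  60.7] yawerr 0.07 F_g [-0.2  0.5 -0.7] mom_g [ 0.05 -0.03  0.02] z ax [ 0.001  0.    -1.   ] w 0.0413
t 13.58 tcp_g mm [-93.    2.9 136.9] yawerr 0.08 F_g [ 0.6  0.5 -0.2] mom_g [ 0.17 -0.01 -0.04] z ax [ 0.005  0.008 -1.   ] w 0.0449
pointer in gauge [[-0.0505  0.0948  0.06  ]]
pointer 0.33 [403.6, 270.3, 474.5, 312.8]
thin_pin_center 0.8 [296.2, 206.3, 331.6, 387.6]
pred grip top corners [[454.0, 304.0], [490.0, 304.0], [451.0, 336.0], [486.0, 336.0]]
pred pin rear [[315.0, 209.0], [316.0, 303.0]]
```

View pics/w7.png

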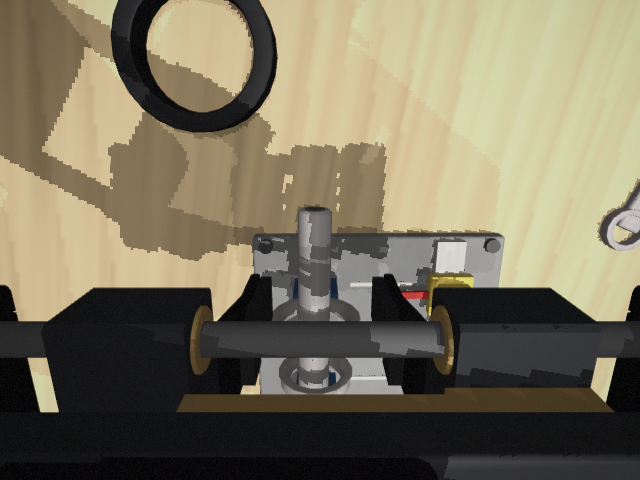

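The pin rests with its rear end at (314,208), as predicted. Next is the pointer, at gauge (-50.5, 95) mm.

```bash

python3 -m inch '[-0.26,0.4,0,0,0,0,-0.26,0.6,0,0,0,0]' 45 15 >/dev/null
python3 -m inch '[-0.26,0.4,0,0,0,0,-0.26,0.58,0,0,0,0,-0.26,0.58,0,0,0,0,-0.26,0.58,0,0,0,0]' >/dev/null
python3 - <<'E'
from h import *
st();im=camera("wrist");cv2.imwrite("pics/w8.png",im[:,:,::-1]);st();c=get_calibration("wrist")
hsv=cv2.cvtColor(im,cv2.COLOR_RGB2HSV);y=cv2.inRange(hsv,(20,130,60),(36,255,255));n,l,s,ce=cv2.connectedComponentsWithStats(y)
print([(s[i].tolist(),ce[i].round(1).tolist()) for i in range(1,n) if s[i,4]>80])
print("pred top",proj(c,(M@np.array([[-.0505+a,.095+b,.06] for a in(-.011,.011) for b in(-.011,.011)]).T).T+O).round(0).tolist())
E
```

```text
t 14.23 tcp_g mm [-53.9  93.8 130.8] yawerr 0.1 F_g [-0.1 -1.4  0. ] mom_g [ 0.1   0.   -0.04] z ax [-0.002 -0.004 -1.   ] w 0.0451
t 14.28 tcp_g mm [-54.4  92.8 130.9] yawerr 0.1 F_g [-0.7  0.2  0.3] mom_g [ 0.09 -0.01 -0.08] z ax [-0.003 -0.005 -1.   ] w 0.0451
[([301, 224, 46, 59, 2517], [323.2, 251.8])]
pred top [[306.0, 249.0], [345.0, 249.0], [307.0, 285.0], [345.0, 285.0]]
```

View pics/w8.png

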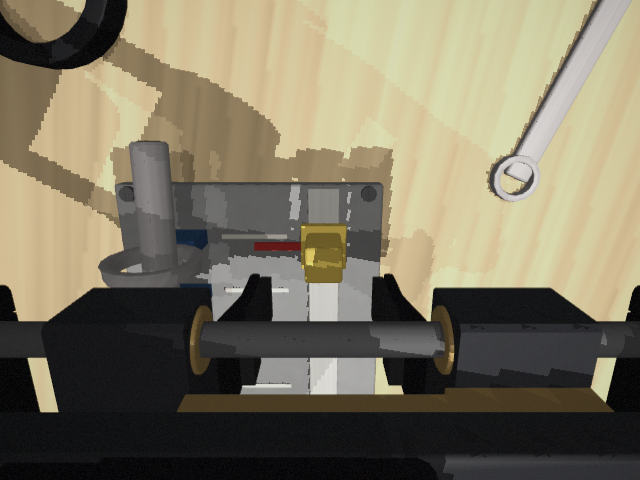

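The grip's top face is at x 305–345, y 247–283, as predicted. Next I descend and grip it.

```bash

python3 -m inch '[-0.03,0.02,0.3,0,0,0,-0.03,0.02,0.7,0,0,0,-0.03,0.02,0.91,0,0,0,-0.03,0.02,0.91,0,0,0,-0.03,0.02,0.91,0,0,0]' >/dev/null; python3 -c "from h import *;st()"
python3 -m inch '[0,0,0,0,0,0,0,0,0,0,0,0,0,0,0,0,0,0,0,0,0,0,0,0,0,0,0,0,0,0]' 12 25 >/dev/null; python3 -c "from h import *;st()"
```

```text
t 14.7 tcp_g mm [-52.1  94.1  58.7] yawerr 0.07 F_g [0.3 0.9 0. ] mom_g [ 0.13 -0.03  0.04] z ax [-0.003 -0.004 -1.   ] w 0.0448
t 15.12 tcp_g mm [-51.1  94.7  60.9] yawerr 0.16 F_g [ 0.1 -4.7  4.8] mom_g [-0.76 -0.18  0.03] z ax [-0.    -0.003 -1.   ] w 0.0215
```

```bash

python3 -m inch '[-0.1,0,0,0,0,0,-0.25,0,0,0,0,0,-0.4,0,0,0,0,0,-0.55,0,0,0,0,0,-0.7,0,0,0,0,0,-0.75,0,0,0,0,0]' >/dev/null; python3 -c "from h import *;st()"
python3 -m inch '[-0.15,0,0,0,0,0,-0.3,0,0,0,0,0,-0.45,0,0,0,0,0,-0.6,0,0,0,0,0,-0.715,0,0,0,0,0,-0.715,0,0,0,0,0,-0.715,0,0,0,0,0,-0.715,0,0,0,0,0]' >/dev/null; python3 -c "from h import *;st()"
```

```text
t 15.62 tcp_g mm [ 9.9 94.8 61. ] yawerr 0.07 F_g [-2.7 -4.3  5.3] mom_g [-0.6   0.25  0.06] z ax [-0.001 -0.003 -1.   ] w 0.0223
t 16.28 tcp_g mm [67. 95. 61.] yawerr 0.12 F_g [ 1.3 -4.8  4.3] mom_g [-0.8  -0.27 -0.  ] z ax [ 0.001 -0.003 -1.   ] w 0.0215
```

```bash

python3 -m inch '[0,0,0,0,0,0,0,0,0,0,0,0,0,0,0,0,0,0,0,0,0,0,0,0]' 45 20 >/dev/null
python3 -m inch '[0,0,-0.3,0,0,0,0,0,-0.7,0,0,0,0,0,-1,0,0,0,0,0,-1,0,0,0]' >/dev/null
python3 -m inch '[0.8,0,-0.3,0,0,0,0.8,0,-0.3,0,0,0,0.8,0,-0.3,0,0,0,0.8,0,-0.3,0,0,0]' >/dev/null
python3 - <<'E'
from h import *
st();im=camera("wrist");c=get_calibration("wrist")
cr=np.ascontiguousarray(im[60:330,60:420,::-1]);cv2.imwrite("pics/w9.png",cv2.resize(cr,(800,600),interpolation=cv2.INTER_NEAREST))
k=lambda P:((proj(c,(M@np.array(P).T).T+O)-[60,60])*800/360).round(0).tolist()
print("grip top",k([[.066+a,.095+b,.06] for a in(-.011,.011) for b in(-.011,.011)]))
print("pin rear,end",k([[-.12,0,.055],[.06,0,.055]]),"line y60,40 z.013 x.066",k([[.066,.03,.013],[.066,.07,.013],[.026,.03,.013]]))
E
```

```text
t 17.28 tcp_g mm [  0.7  96.7 164.1] yawerr 0.23 F_g [ 0.9 -0.7 -1.3] mom_g [ 0.12 -0.02 -0.  ] z ax [ 0.  0. -1.] w 0.0451
grip top [[540.0, 570.0], [611.0, 570.0], [540.0, 633.0], [610.0, 633.0]]
pin rear,end [[207.0, -51.0], [274.0, 576.0]] line y60,40 z.013 x.066 [[397.0, 535.0], [507.0, 535.0], [391.0, 431.0]]
```

View pics/w9.png

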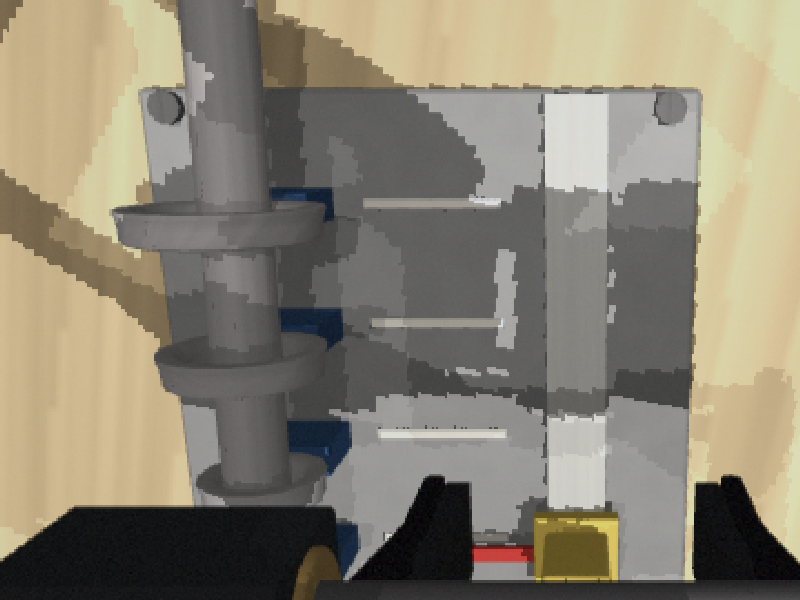

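The ring 4 tick is at crop row 537 and the red finger at row 554, though the finger stands higher, so parallax matters. I'll solve that numerically. I have now viewed 12 pictures against the limit of 10, so I won't view any more.

```bash
python3 - <<'E'
from h import *
c=get_calibration("wrist")
u=lambda p:np.array(p)*360/800+59.5
G=lambda p,z:((M.T@(ray(c,[u(p)],z)-O).T).T*1e3).round(1)[0]
print("tick",G((450,537),.0125))
for z in(.016,.02,.024,.026):print("finger",z,G((503,554),z))
for z in(.02,.026):print("foot near edge (want 51)",z,G((577,513),z))
print("grip near edge (want 55)",G((577,530),.06))
w=dict(c);w['T']=np.load("w1.npy")
for z in(.016,.02,.024,.026):print("w1 finger",z,((M.T@(ray(w,np.array([(365,163.5)])/2.75+[219.5,109.5],z)-O).T).T*1e3).round(1)[0])
E
python3 -m inch '[0,0,-0.3,0,0,0,0.5,0,-0.5,0,0,0,0.8,0,-0.5,0,0,0,1,0,-0.5,0,0,0,1,0,-0.5,0,0,0]' >/dev/null
python3 - <<'E'
from h import *
im=camera("wrist");c=get_calibration("wrist");p=st()
hsv=cv2.cvtColor(im,cv2.COLOR_RGB2HSV)
red=cv2.inRange(hsv,(0,150,60),(8,255,255))|cv2.inRange(hsv,(172,150,60),(180,255,255))
n,l,s,ce=cv2.connectedComponentsWithStats(red)
for i in range(1,n):
  if s[i,4]>30:print("red",s[i],[((M.T@(ray(c,[ce[i]],z)-O).T).T*1e3).round(1)[0].tolist() for z in(.016,.02,.024)])
y=cv2.inRange(hsv,(20,110,60),(36,255,255));n,l,s,ce=cv2.connectedComponentsWithStats(y)
for i in range(1,n):
  if s[i,4]>150:print("yel",s[i],[((M.T@(ray(c,[(ce[i][0],v)],z)-O).T).T*1e3).round(1)[0].tolist() for v,z in((s[i,1]-.5,.026),(s[i,1]+s[i,3]-.5,.06))])
for t in(-.054,-.014,.026,.066):print("tick px",proj(c,[M@[t,.05,.0125]+O]).round(1).tolist())
col=im[:,:,:].mean(2);a=proj(c,[M@[.066,.05,.0125]+O])[0].astype(int);print(a,col[a[1]-22:a[1]+22,a[0]-8:a[0]+8].mean(1).round(0).astype(int).tolist())
E
```

```text
tick [66.6 48.7 12.5]
finger 0.016 [71.7 68.2 16. ]
finger 0.02 [69.6 68.6 20. ]
finger 0.024 [67.6 69.  24. ]
finger 0.026 [66.6 69.1 26. ]
foot near edge (want 51) 0.02 [53.7 95.  20. ]
foot near edge (want 51) 0.026 [50.9 95.  26. ]
grip near edge (want 55) [41.1 95.2 60. ]
w1 finger 0.016 [-49.3  64.3  16. ]
w1 finger 0.02 [-49.8  64.   20. ]
w1 finger 0.024 [-50.3  63.7  24. ]
w1 finger 0.026 [-50.5  63.6  26. ]
t 17.8 tcp_g mm [-78.4  96.  203. ] yawerr 0.19 F_g [-0.1 -0.3 -0.5] mom_g [ 0.12 -0.01  0.01] z ax [-0.    -0.002 -1.   ] w 0.0451
red [272 365  33   6 189] [[73.7, 64.2, 16.0], [70.9, 64.6, 20.0], [68.1, 65.0, 24.0]]
yel [ 303  357   43   41 1170] [[54.8, 95.3, 26.0], [72.2, 95.4, 60.0]]
tick px [[269.3, 239.4]]
tick px [[270.9, 281.5]]
tick px [[272.3, 321.2]]
tick px [[273.7, 358.5]]
[273 358] [56, 56, 57, 56, 56, 58, 58, 59, 59, 59, 59, 58, 58, 58, 57, 57, 56, 55, 54, 52, 49, 66, 89, 148, 146, 135, 115, 140, 118, 90, 99, 115, 116, 118, 123, 146, 148, 154, 156, 156, 156, 157, 157, 157]
```

```bash

python3 -m inch '[1,0,0,0,0,0,1,0,0,0,0,0]' >/dev/null
python3 -m inch '[1,0,0,0,0,0,1,0,0,0,0,0,1,0,0,0,0,0]' >/dev/null
python3 - <<'E'
from h import *
im=camera("top");c=get_calibration("top");cv2.imwrite("pics/t10.png",im[:,:,::-1])
hsv=cv2.cvtColor(im,cv2.COLOR_RGB2HSV)
y=cv2.inRange(hsv,(24,180,110),(36,255,255));n,l,s,ce=cv2.connectedComponentsWithStats(y)
G=lambda p,z:((M.T@(ray(c,[p],z)-O).T).T*1e3).round(1)[0].tolist()
old=cv2.cvtColor(cv2.imread("pics/top0.png"),cv2.COLOR_BGR2HSV)
yo=cv2.inRange(old,(24,180,110),(36,255,255))
for m in(yo,y):
    n,l,s,ce=cv2.connectedComponentsWithStats(m)
    for i in range(1,n):
        if s[i,4]>15:print("yel",s[i].tolist(),G(ce[i],.04))
for t in("thin_pin_center","thick_pin_center"):
  for d in cut_out("top",t)[:2]:
    b=d['bbox'];print(t,round(d['conf'],2),b,G((b[0],b[3]-5),.055),G((b[2],b[1]+5),.055))
st()
E
```

```text
yel [329, 224, 11, 12, 87] [-45.9, 97.0, 40.0]
yel [380, 216, 10, 10, 83] [73.3, 98.0, 40.0]
thin_pin_center 0.81 [309.0, 260.6, 391.4, 281.2] [-119.4, -2.3, 55.0] [67.8, -8.0, 55.0]
t 18.37 tcp_g mm [-236.5   96.7  203.3] yawerr 0.1 F_g [-0.4  1.1 -0.1] mom_g [ 0.14 -0.03  0.02] z ax [ 0.001 -0.    -1.   ] w 0.0451
```

```bash

python3 -m inch '[-0.95,0,0,0,0,0,-0.95,0,0,0,0,0]' >/dev/null
python3 -m inch '[-0.95,0,0,0,0,0,-0.95,0,0,0,0,0]' >/dev/null
python3 -m inch '[-0.95,0,0,0,0,0,-0.95,0,0,0,0,0]' >/dev/null
python3 -m inch '[-0.95,0,0,0,0,0,-0.95,0,0,0,0,0]' >/dev/null
python3 -m inch '[-0.95,0,0,0,0,0,-0.95,0,0,0,0,0,-0.95,0,0,0,0,0,-0.95,0,0,0,0,0]' >/dev/null
python3 - <<'E'
from h import *
st();c=get_calibration("wrist");im=camera("wrist");cv2.imwrite("pics/w11.png",im[:,:,::-1])
hsv=cv2.cvtColor(im,cv2.COLOR_RGB2HSV)
G=lambda p,z:((M.T@(ray(c,[p],z)-O).T).T*1e3).round(1)[0].tolist()
red=cv2.inRange(hsv,(0,150,60),(8,255,255))|cv2.inRange(hsv,(172,150,60),(180,255,255))
y=cv2.inRange(hsv,(20,110,60),(36,255,255))
for nm,m in(("red",red),("yel",y)):
    n,l,s,ce=cv2.connectedComponentsWithStats(m)
    for i in range(1,n):
        if s[i,4]>100:
            q=s[i];print(nm,q.tolist(),"ctr",G(ce[i],.02),"edges@.026",G((ce[i][0],q[1]-.5),.026),G((ce[i][0],q[1]+q[3]-.5),.026))
g=im.mean(2)
for yy in(.036,.04,.045):
    xs=np.arange(.056,.078,.001);P=proj(c,(M@np.c_[xs,np.full(len(xs),yy),np.full(len(xs),.0125)].T).T+O)
    print(yy,[(int(x*1e3+.5),int(g[int(round(v)),int(round(u))])) for x,(u,v) in zip(xs,P)])
E
```

```text
t 19.37 tcp_g mm [147.4  94.6 202.9] yawerr -0.3 F_g [-0.4 -0.5 -0.5] mom_g [0.04 0.03 0.01] z ax [ 0.001 -0.    -1.   ] w 0.0449
red [263, 113, 39, 6, 233] ctr [67.6, 64.2, 20.0] edges@.026 [65.4, 64.9, 26.0] [69.8, 64.7, 26.0]
red [14, 291, 20, 30, 376] ctr [232.3, -175.1, 20.0] edges@.026 [212.7, -166.4, 26.0] [241.9, -172.8, 26.0]
yel [302, 95, 39, 41, 1552] ctr [67.4, 95.0, 20.0] edges@.026 [52.5, 95.1, 26.0] [82.8, 94.9, 26.0]
0.036 [(56, 143), (57, 143), (58, 143), (59, 80), (60, 80), (61, 83), (62, 81), (63, 82), (64, 82), (65, 134), (66, 137), (67, 139), (68, 114), (69, 80), (70, 83), (71, 81), (72, 83), (73, 83), (74, 81), (75, 83), (76, 94), (77, 81)]
0.04 [(56, 145), (57, 143), (58, 145), (59, 144), (60, 144), (61, 145), (62, 143), (63, 93), (64, 87), (65, 113), (66, 140), (67, 141), (68, 107), (69, 82), (70, 81), (71, 82), (72, 83), (73, 82), (74, 82), (75, 83), (76, 83), (77, 83)]
0.045 [(56, 146), (57, 144), (58, 145), (59, 144), (60, 145), (61, 145), (62, 145), (63, 145), (64, 92), (65, 148), (66, 204), (67, 203), (68, 123), (69, 84), (70, 84), (71, 84), (72, 83), (73, 83), (74, 81), (75, 83), (76, 80), (77, 83)]
```

The finger centre is 1.2 mm from the ring 4 tick, the pin is against ring 4, and the arm is clear.

```bash
python3 -c "from rig import *;print(hand_in())"
```

```text
the job is handed in; nothing more can be done
None
```

The thin pin lies released in rings 1–3 with its end against ring 4 (15 mm bore), the pointer is about 1 mm from ring 4's mark, and the job was handed in at about 19 s; I viewed 12 pictures, two over the limit of 10.

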